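# Tap the last coaster home with the torch

### The job

One wooden coaster is sticking well out of the middle slot of the coaster rack on the glass shelf. Pick up the small torch and, using its end, gently nudge the coaster in, a little at a time, until it just meets the stop hidden inside the slot; do not touch the coaster with the gripper, shove the rack along the shelf or disturb the other things. Then lay the torch down flat on the glass again and let go.

Things in the scene. Friction and masses are not known exactly. Their poses are not given: they have to be found in the camera images.
- rack: Loose wooden coaster rack, 1.5 kg, held on the glass by friction only (a push of about 9 N or more through a seated coaster shifts it). Closed housing 110 x 88 x 114 mm (x, y, z) with three upright slots open to -x. Origin: on the glass under the housing's centre; x points into the rack, the way coasters are pushed. A dark base, 10 mm high, runs out as a sill in front of the housing to x = -100 mm.
- mouth (a point): Centre of the middle slot's mouth (11 wide, 94 high), in the rack's front face at x = -55 mm, 55 mm above the glass; axes as the rack's. Its rigid stop is unseen and differs each time: a coaster against it still sticks out 4 to 34 mm. The outer slots (y = +28, -28 mm) hold fixed 8 mm coasters, 10 and 17 mm out, with stops of their own that tell nothing about this one.
- coaster_center (a point): Centre of the loose square wooden coaster, 90 x 8 x 90 mm (x, y, z), 50 g, standing on edge on the rack's base in the middle slot, centre 55 mm above the glass. x points into the rack; the near edge, to be pushed, is at x = -45 mm. At the start it sticks 48 to 56 mm out of the mouth. It slides with under 1 N of drag until it meets the stop.
- torch_center (a point): Centre of the small flat-sided metal torch, a 130 x 24 x 24 mm square bar (x, y, z), 130 g, lying on the glass, its centre 12 mm above the glass. x runs along the torch towards the lens end; both ends are flat and either may be used to push.
- bell: Chrome desk bell on a black foot, 84 mm across, 59 mm high; leave alone. Origin under its centre.
- dicebox: Black plastic dice box with clip-on lid, 62 x 92 x 46 mm; leave alone. Origin under its centre.
- tumbler: Frosted glass tumbler, 74 mm across, 85 mm high; leave alone. Origin under its centre.
Things that resemble listed ones, but are neither listed nor needed, are in the scene too. Several things look just like the part that bears torch_center: the one meant starts nearest to the robot's base.

How it is judged:
By the outcome, as a careful person would: the job done as asked, in the order asked, and still so for the second after the job is handed in, with the robot touching nothing.
It also fails if it takes over 58 s, if anything falls off the work surface, if the arm or the gripper's body presses on something with over 40 N, if the wrist force passes 120 N, or if a joint passes its speed limit or range.

### The arm

A 7-joint arm with a two-finger parallel gripper is mounted at the origin on the work surface. World frame = base frame: x ahead of the robot, y to its left, z up, the work surface at z = 0. Lengths are in m, angles in rad, forces in N, time in s.
With the tool pointing down it reaches from about 0.425 to 0.925 m from the base axis. Payload 6.8 kg.
Tool frame: the origin (TCP) lies midway between the tips of the shut fingers; the grasp point (between the pads) lies r.grip_point_offset behind it (r.grip_point_offset is the distance from the TCP to the grasp point, in m); z points along the fingers, y is the direction in which the jaws open and shut (so a half turn about z gives the same grasp; the last joint's range is limited). The gripper opens to 85 mm and grips with 20 to 120 N. Pads are 22 mm wide; open, the fingers measure 114 mm over their backs; the gripper's body (76 mm by 85 mm) begins 54 mm behind the grasp point. The pads swing forward as they close: fully open they stand 13 mm farther back than shut.
Start: joints at [-1.414, 0.477, 0.022, 1.555, -0.011, 1.109, -0.083], TCP at [0.177, 0.651, 0.21] pointing down, gripper open.
Joint ranges: [-2.96, 2.96], [-0.34, 2.1], [-1.41, 1.46], [0.24, 2.44], [-1.37, 4.51], [0.17, 1.92], [-2.96, 2.96]. Speed limits (rad/s): [2.39, 2.39, 3.14, 3.14, 3.14, 3.14, 3.14].

### API

Orientations are given as a rotation vector (axis times angle).
In Python, from bench import r gives the robot as it stands. The module is installed in compiled form; this text tells all that it offers.
- The arm moves only by the tool play_rows, never from a script. Its argument "deltas" is a list of rows, each a list of 3 entries, a list of its own where there are three numbers: the finger opening in mm, from 0 to 85.4, then the shift along the tool's x, y, z in mm, then the turn, a rotation vector about the tool's x, y, z in rad. A call has 1 to 8 rows; each row is the pose to reach, as a shift and turn from the pose measured when the call began, along the tool's axes at that moment; what a row does not reach only later rows make up. A row lasts 1/8 s, in which the tool goes at most 62.5 mm and 10.7 degrees, less where a joint would pass 70% of its speed; a pose out of reach is approached as far as the arm can. A call with a gripper value outside its range is refused whole. The fingers move at their own pace and stop on an object; "squeeze" is the grip in N (left out, the last holds). Time passes only in rows, so rows that repeat a pose let the fingers close. It gives the time, the measured TCP pose, the force and the opening at its end, in the units of the state.
- r.get_obs(): the state, without advancing time (a new reading comes with each control period).
- r.grab_frame(name): name is "scene" or "top" or "wrist"; returns (picture, depth): 420x560x3 uint8, red, green, blue; 420x560 float32, m along the optical axis (not along the pixel's ray), 0 where there is no reading.
- r.camera_model(name): a dict with "mtx" (3x3 intrinsics, pixels), "rvec" (rotation vector, rad) and "tvec" (3), from world to camera coordinates, as OpenCV has them; the wrist camera has in their place "T_tool_cam" (4x4, takes a point from camera to tool coordinates, whose origin is the TCP and whose axes are the flange's). Camera axes: x right, y down, z forward; pixel columns grow to the right and rows downward; lengths in m; the calibration is good to about 2 mm. A picture is of the moment at which its call begins: read the wrist's pose just before it. camera_model takes no time and is no camera call.
- r.hand_in(): hands the job in, once; it reports no verdict.
The state is a dict: "clock": time; "joints": joint angles; "qvel": joint speeds; "tau": joint torques, N m; "tcp_pos": TCP position; "orientation": TCP orientation; "contact_force": force on the tool from outside, world axes, zero at the start; "moment": the same for the moment, N m; "grip_width": finger opening in m.
Only numpy, scipy, OpenCV 4.12 (cv2) and the standard library are available. Lean on these libraries where they do the work, as an engineer would, in place of code of your own. Each camera call takes 0.05 s, during which the arm holds its last target. There are 200 camera calls.

## Working session

There is one attempt and no reset: what is moved stays moved. The work goes in short steps, Python scripts to look and compute and a tool call to move; the robot and the scene stay as the last step left them, time stands still between calls to the robot, and variables do not carry over. Pictures are saved under pics/ and viewed, about 8 in all and at most 12, crops included, and the job is handed in when it is done.

Besides the shell and the picture viewer there is one more tool, called after "Emit:" by a JSON object that holds its "method" and its "body". play_rows: Moves the arm, as the interface text tells. Its arguments: {"type":"object","properties":{"deltas":{"type":"array"},"squeeze":{"type":"number"}},"required":["deltas"]}

```bash
mkdir -p pics; cat > h.py <<'E'
import numpy as np, cv2
from bench import r
from scipy.spatial.transform import Rotation as R
def cam(n,obs=None):
    m=r.camera_model(n); K=np.array(m["mtx"])
    if n=="wrist":
        T=np.eye(4);T[:3,:3]=R.from_rotvec(obs["orientation"]).as_matrix();T[:3,3]=obs["tcp_pos"]
        W=T@np.array(m["T_tool_cam"]); return K,W
    E=np.eye(4);E[:3,:3]=cv2.Rodrigues(np.array(m["rvec"],float))[0];E[:3,3]=np.ravel(m["tvec"])
    return K,np.linalg.inv(E)
def ray(K,W,px,z):
    px=np.atleast_2d(px).astype(float)
    d=np.c_[px,np.ones(len(px))]@np.linalg.inv(K).T@W[:3,:3].T
    o=W[:3,3]; return o+d*((z-o[2])/d[:,2])[:,None]
def snap(n,f,scale=1):
    o=r.get_obs(); p,d=r.grab_frame(n); cv2.imwrite(f"pics/{f}.png",p[:,:,::-1]); np.savez(f"pics/{f}.npz",p=p,d=d,pos=o["tcp_pos"],ori=o["orientation"])
    return o,p,d
E
python3 - <<'E'
from h import *
np.set_printoptions(precision=4,suppress=True)
for n in("scene","top"):
    o,p,d=snap(n,n+"0"); K,W=cam(n); print(n,K,W)
print(o, r.grip_point_offset, r.camera_model("wrist"))
E
```

```text
scene [[438.6155   0.     273.2668]
 [  0.     438.6155 210.4428]
 [  0.       0.       1.    ]] [[-0.6725  0.5094 -0.5368  1.2264]
 [ 0.7398  0.4802 -0.4713  0.5751]
 [ 0.0177 -0.7141 -0.6998  0.8944]
 [ 0.      0.      0.      1.    ]]
top [[528.6664   0.     282.1926]
 [  0.     528.6664 201.4731]
 [  0.       0.       1.    ]] [[ 0.0273 -0.9807  0.1934  0.3273]
 [-0.9996 -0.0263  0.0075  0.0095]
 [-0.0023 -0.1935 -0.9811  1.5924]
 [ 0.      0.      0.      1.    ]]
{'clock': 0.05, 'joints': array([-1.4141,  0.4778,  0.0223,  1.5564, -0.0114,  1.1093, -0.0831]), 'qvel': array([ 0.0004, -0.0007,  0.0008, -0.0016,  0.0002,  0.0004, -0.0017]), 'tau': array([  0.0036, -59.83  ,   1.615 , -28.2257,   0.0127,   0.0052,
         0.    ]), 'tcp_pos': array([0.1765, 0.6509, 0.2094]), 'orientation': array([-0.4145, -3.114 ,  0.0028]), 'contact_force': array([-0.5104,  1.2516,  0.0695]), 'moment': array([-0.023 , -0.0044,  0.0051]), 'grip_width': 0.08520138440095651} 0.0187 {'mtx': array([[318.736 ,   0.    , 288.14  ],
       [  0.    , 318.736 , 203.7129],
       [  0.    ,   0.    ,   1.    ]]), 'T_tool_cam': array([[ 0.    , -0.9442, -0.3295,  0.0851],
       [ 1.    ,  0.0001, -0.0001,  0.    ],
       [ 0.0002, -0.3295,  0.9442, -0.1621],
       [ 0.    ,  0.    ,  0.    ,  1.    ]])}
```

View pics/top0.png

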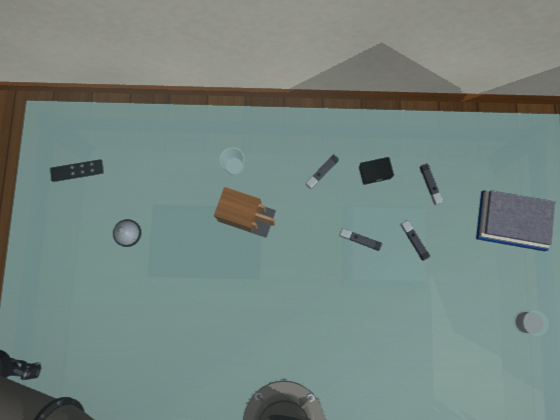

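View pics/scene0.png

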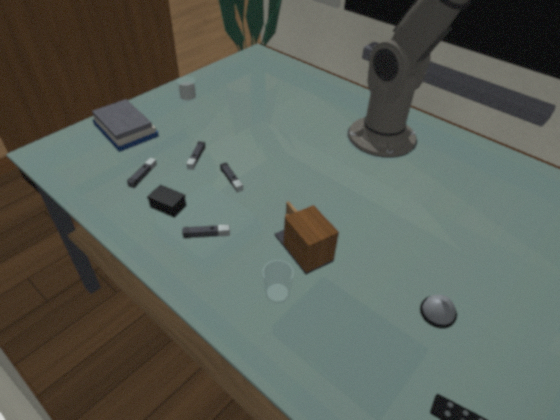

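```bash
python3 - <<'E'
from h import *
np.set_printoptions(precision=4,suppress=True)
D=np.load("pics/top0.npz");p,d=D["p"],D["d"];K,W=cam("top")
v,u=np.mgrid[:420,:560]
P=np.stack([(u-K[0,2])/K[0,0]*d,(v-K[1,2])/K[1,1]*d,d],-1)@W[:3,:3].T+W[:3,3]
def rect(m):
    q=P[m][:,:2].astype(np.float32)*1000; return cv2.minAreaRect(q),len(q)
roi=np.zeros((420,560),bool);roi[175:245,205:285]=1
z=P[...,2]
print("glass z",np.median(z[260:300,300:400]))
top=roi&(z>.104)&(z<.125); print("rack top",rect(top),np.median(z[top]))
c=roi&(z>.085)&(z<.104);print("coaster?",rect(c)); q=P[c];print(q[::4])
ys,xs=np.where(c);print(xs.min(),xs.max(),ys.min(),ys.max())
g=p.astype(int)
roi2=np.zeros_like(roi);roi2[222:256,332:390]=1
gl=np.median(p[260:300,300:400].reshape(-1,3),0);print(gl)
m=roi2&(np.abs(g-gl).sum(-1)>60)
ys,xs=np.where(m);
for zz in(.012,.024):
    X=ray(K,W,np.c_[xs,ys],zz);print("torch",zz,cv2.minAreaRect((X[:,:2]*1000).astype(np.float32)))
w=m&(p.min(-1)>130);ys,xs=np.where(w);print("lens",ray(K,W,np.c_[xs,ys],.024).mean(0))
for c in[(415,240),(322,171),(431,184),(376,171),(232,160),(127,233)]:print(c,ray(K,W,c,.02))
im=cv2.resize(p[165:265,200:400],None,fx=4,fy=4,interpolation=cv2.INTER_CUBIC);cv2.imwrite("pics/c1.png",im[:,:,::-1])
E
```

```text
glass z 0.0002471800935380797
rack top (((592.4898681640625, 123.98725128173828), (163.4867401123047, 89.60603332519531), 73.15135192871094), 1207) 0.1146860266604961
coaster? (((589.7332153320312, 121.79468536376953), (162.94598388671875, 85.01133728027344), 72.70809936523438), 149)
[[0.6444 0.1894 0.1023]
 [0.6123 0.0874 0.1001]
 [0.6093 0.0844 0.1009]
 [0.606  0.087  0.1026]
 [0.6069 0.0757 0.0995]
 [0.6048 0.0845 0.0935]
 [0.6039 0.0727 0.1   ]
 [0.5979 0.0927 0.098 ]
 [0.5865 0.0895 0.0972]
 [0.583  0.0834 0.1012]
 [0.5804 0.092  0.0985]
 [0.5808 0.0806 0.0976]
 [0.5778 0.0978 0.0953]
 [0.5776 0.0862 0.0986]
 [0.5776 0.0747 0.1006]
 [0.5782 0.0633 0.099 ]
 [0.5767 0.0867 0.0865]
 [0.5752 0.0747 0.0972]
 [0.5756 0.0604 0.0974]
 [0.5695 0.1982 0.0942]
 [0.5722 0.0717 0.0986]
 [0.5731 0.0575 0.0956]
 [0.5729 0.0459 0.0983]
 [0.5709 0.0691 0.0893]
 [0.5692 0.0543 0.1019]
 [0.565  0.1842 0.0881]
 [0.5684 0.0604 0.0882]
 [0.5663 0.0485 0.1032]
 [0.561  0.1716 0.0973]
 [0.5654 0.0487 0.0906]
 [0.5598 0.1027 0.0985]
 [0.5572 0.1027 0.0966]
 [0.5543 0.1492 0.0883]
 [0.5534 0.0994 0.1028]
 [0.5501 0.1366 0.0994]
 [0.5513 0.0967 0.0985]
 [0.5459 0.1227 0.0911]
 [0.5427 0.1108 0.0954]]
215 274 192 228
[121. 147. 143.]
torch 0.012 ((529.98095703125, -215.8978271484375), (130.13674926757812, 28.747211456298828), 70.50128936767578)
torch 0.024 ((528.4420776367188, -214.18649291992188), (129.14857482910156, 28.528940200805664), 70.50130462646484)
lens [ 0.5451 -0.1716  0.024 ]
(415, 240) [[ 0.5307 -0.3782  0.02  ]]
(322, 171) [[ 0.7357 -0.0979  0.02  ]]
(431, 184) [[ 0.7038 -0.4306  0.02  ]]
(376, 171) [[ 0.7402 -0.2633  0.02  ]]
(232, 160) [[0.7633 0.1796 0.02  ]]
(127, 233) [[0.5285 0.4841 0.02  ]]
```

View pics/c1.png

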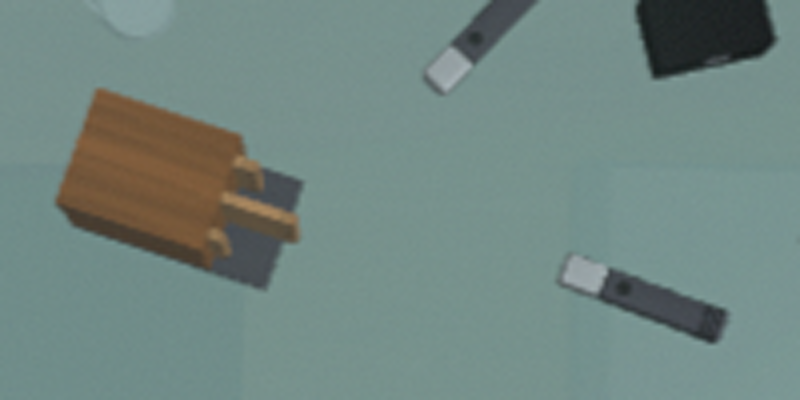

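```bash
cat >> h.py <<'E'
def go(x,y,z,ang):
    """tool-frame shift (mm) and rotvec to get TCP at x,y,z, pointing down, tool x at ang deg in world xy"""
    o=r.get_obs();A=R.from_rotvec(o["orientation"]).as_matrix()
    a=np.radians(ang);X=np.array([np.cos(a),np.sin(a),0]);Z=np.array([0,0,-1.]);B=np.stack([X,np.cross(Z,X),Z],1)
    print("shift",np.round(A.T@(np.array([x,y,z])-o["tcp_pos"])*1000,1),"turn",np.round(R.from_matrix(A.T@B).as_rotvec(),4),
     "| tcp",np.round(o["tcp_pos"],4),"xang",round(float(np.degrees(np.arctan2(A[1,0],A[0,0]))),2),"z",np.round(A[:,2],4),"F",np.round(o["contact_force"],2),"w",round(o["grip_width"],4),"t",o["clock"])
E
python3 - <<'E'
from h import *
np.set_printoptions(precision=4,suppress=True)
D=np.load("pics/top0.npz");p,d=D["p"],D["d"];K,W=cam("top")
v,u=np.mgrid[:420,:560]
P=np.stack([(u-K[0,2])/K[0,0]*d,(v-K[1,2])/K[1,1]*d,d],-1)@W[:3,:3].T+W[:3,3]
roi=np.zeros((420,560),bool);roi[175:245,205:285]=1
m=(roi&(P[...,2]>.1095)&(P[...,2]<.125)).astype(np.uint8)
m=cv2.morphologyEx(m,cv2.MORPH_OPEN,np.ones((5,5),np.uint8))
ys,xs=np.where(m); X=ray(K,W,np.c_[xs,ys],.114);print(cv2.minAreaRect((X[:,:2]*1000).astype(np.float32)))
q=np.array([(98,90),(243,137),(57,203),(207,248)])/4+[200,165]-.4
print(ray(K,W,q,.114))
go(.60,.15,.30,72)
E
```

```text
((599.1981201171875, 145.693115234375), (104.75140380859375, 87.0314712524414), 71.94341278076172)
[[0.6563 0.1884 0.114 ]
 [0.6247 0.0833 0.114 ]
 [0.5734 0.2135 0.114 ]
 [0.5441 0.1059 0.114 ]]
shift [-539.8 -372.8  -89.8] turn [-0.0011  0.0014  1.6201] | tcp [0.1766 0.6509 0.2095] xang 164.83 z [-0.0003 -0.0016 -1.    ] F [-0.68 -0.48 -0.48] w 0.0853 t 0.1
```

Emit:
{"method": "play_rows", "body": {"deltas": [[85,[-30,-20,-40],[0,0,0.1]],[85,[-75,-50,-90],[0,0,0.25]],[85,[-120,-83,-90],[0,0,0.4]],[85,[-165,-114,-90],[0,0,0.55]],[85,[-210,-145,-90],[0,0,0.7]],[85,[-255,-176,-90],[0,0,0.85]],[85,[-300,-207,-90],[0,0,1.0]],[85,[-345,-238,-90],[0,0,1.15]]]}}

```text
clock: 1.1
tcp_pos: [0.448, 0.3295, 0.2997]
orientation: [2.047, 2.382, -0.003]
contact_force: [0.8, -0.7, -0.2]
grip_width: 0.0849
```

```bash
python3 -c "
from h import *
go(.60,.15,.30,72); print(r.get_obs()['joints'])"
```

```text
shift [-2.003e+02  1.233e+02 -1.000e-01] turn [-0.0005  0.0018  0.4654] | tcp [0.448  0.3295 0.2997] xang 98.67 z [-7.0e-04 -1.8e-03 -1.0e+00] F [ 0.76 -0.69 -0.16] w 0.0849 t 1.1
[-1.07327875  0.20920694  0.38930294  1.75040251 -0.08367863  1.20007137
 -0.50991239]
```

Emit:
{"method": "play_rows", "body": {"deltas": [[85,[-45,28,0],[0,0,0.12]],[85,[-90,56,0],[0,0,0.24]],[85,[-140,86,0],[0,0,0.36]],[85,[-180,111,0],[0,0,0.44]],[85,[-200,123,0],[0,0,0.465]],[85,[-200,123,0],[0,0,0.465]]]}}

```text
clock: 1.85
tcp_pos: [0.6, 0.149, 0.2996]
orientation: [2.542, 1.844, -0.004]
contact_force: [-0.6, -0.3, -0.3]
grip_width: 0.0849
```

```bash
python3 -c "
from h import *
o,p,d=snap('wrist','w1'); print(r.get_obs()['joints'])
go(.529,-.215,.15,70.5)"
```

```text
[-0.77721466  0.34654784  0.57195547  1.61633432 -0.19467363  1.23855205
 -0.48104819]
shift [-369.5   46.   150.1] turn [-0.0013  0.002   0.0275] | tcp [0.5992 0.151  0.2995] xang 72.07 z [-0.0018 -0.0015 -1.    ] F [ 0.44 -0.12  0.43] w 0.0851 t 1.9
```

View pics/w1.png

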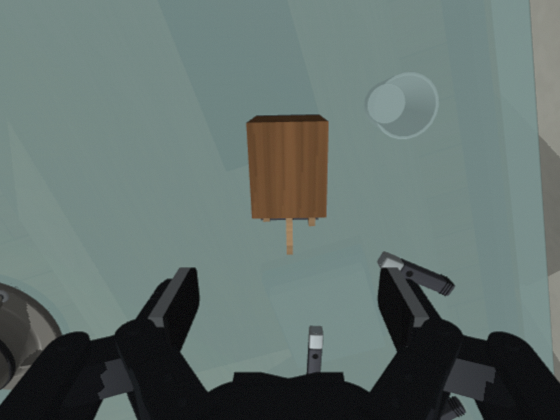

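```bash
cat > rk.py <<'E'
from h import *
import sys
np.set_printoptions(precision=4,suppress=True)
def rack(f):
    D=np.load(f"pics/{f}.npz");p,d=D["p"],D["d"];K,W=cam("wrist",dict(orientation=D["ori"],tcp_pos=D["pos"]))
    v,u=np.mgrid[:420,:560]
    P=np.stack([(u-K[0,2])/K[0,0]*d,(v-K[1,2])/K[1,1]*d,d],-1)@W[:3,:3].T+W[:3,3]
    g=p.astype(int); br=(g[...,0]-g[...,2]>25)&(d>0)
    m=(br&(np.abs(P[...,2]-.114)<.006)).astype(np.uint8);m=cv2.morphologyEx(m,cv2.MORPH_OPEN,np.ones((15,15),np.uint8))
    ys,xs=np.where(m);X=ray(K,W,np.c_[xs,ys],.114)[:,:2]
    (c,s,a)=cv2.minAreaRect((X*1000).astype(np.float32));print("rect",c,s,a)
    c=np.array(c)/1000
    a=np.radians(a if s[0]>s[1] else a+90); e=np.array([np.cos(a),np.sin(a)]); e*=np.sign(e[1]);n=np.array([-e[1],e[0]])
    print("axis deg",np.degrees(np.arctan2(e[1],e[0])),"extent",((X-c)@e).min(),((X-c)@e).max(),"yext",((X-c)@n).min(),((X-c)@n).max())
    # coasters: brown, z 0.09-0.106
    m2=br&(np.abs(P[...,2]-.1)<.007)&(m==0)
    ys,xs=np.where(m2);Y=ray(K,W,np.c_[xs,ys],.1)[:,:2]-c
    lx,ly=Y@e,Y@n; k=(lx<-.052)&(np.abs(ly)<.012)
    print("coaster near",np.sort(lx[k])[:6],"y near end",ly[k&(lx<-.085)].mean() if (lx[k]<-.085).any() else None, "y mean",ly[k].mean(), ly[k].min(),ly[k].max(),k.sum())
    print("near edge world", c+e*lx[k].min()+n*ly[k].mean())
rack(sys.argv[1])
E
python3 rk.py w1
```

```text
rect (600.0757446289062, 150.34243774414062) (109.2667236328125, 86.91122436523438) 73.07271575927734
axis deg 73.07271575927736 extent -0.05463334499924713 0.05463337468206381 yext -0.0434555868738226 0.0434556271664775
coaster near [-0.1095 -0.1094 -0.1094 -0.1094 -0.1094 -0.1093] y near end -6.435640682888345e-05 y mean -5.343655672590165e-05 -0.0037878133967684216 0.0038074552509998285 221
near edge world [0.5683 0.0456]
```

Emit:
{"method": "play_rows", "body": {"deltas": [[85,[-50,6,0],[0,0,0]],[85,[-105,13,0],[0,0,0]],[85,[-160,20,20],[0,0,0.01]],[85,[-215,27,50],[0,0,0.02]],[85,[-270,34,85],[0,0,0.027]],[85,[-320,40,120],[0,0,0.027]],[85,[-360,45,145],[0,0,0.027]],[85,[-370,46,150],[0,0,0.027]]]}}

```text
clock: 2.9
tcp_pos: [0.5269, -0.2157, 0.1485]
orientation: [-2.564, -1.811, 0.007]
contact_force: [0.1, 0.2, 0.1]
grip_width: 0.0851
```

```bash
python3 - <<'E'
from h import *
o,p,d=snap('wrist','w2'); go(.529,-.215,.10,70.5)
K,W=cam('wrist',o); E=np.linalg.inv(W)
X=np.array([.529,-.215,.024]);c=K@(E[:3,:3]@X+E[:3,3]);print(c[:2]/c[2])
E
```

```text
shift [ 1.3  1.4 48.9] turn [-0.0037  0.0022  0.    ] | tcp [ 0.5275 -0.2158  0.1489] xang 70.5 z [-4.2e-03 -8.0e-04 -1.0e+00] F [ 0.46 -1.69  0.42] w 0.0851 t 2.95
[290.54049309 187.02084919]
```

View pics/w2.png

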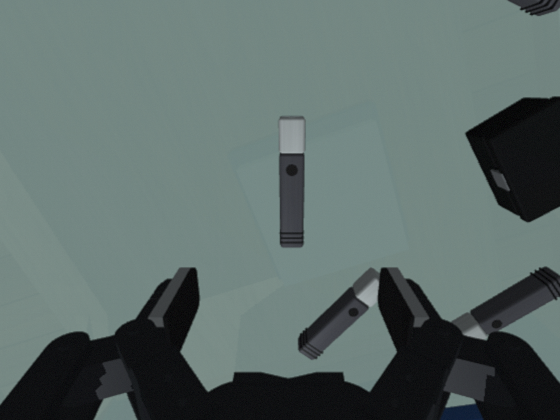

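```bash
python3 - <<'E'
from h import *
np.set_printoptions(precision=4,suppress=True)
D=np.load("pics/w2.npz");p=D["p"].astype(int);K,W=cam("wrist",dict(orientation=D["ori"],tcp_pos=D["pos"]))
g=np.median(p[50:100,250:350].reshape(-1,3),0)
m=np.abs(p-g).sum(-1)>70; m[:105]=0;m[258:]=0;m[:,:265]=0;m[:,320:]=0
ys,xs=np.where(m);X=ray(K,W,np.c_[xs,ys],.024)[:,:2]*1000
(c,s,a)=cv2.minAreaRect(X.astype(np.float32));print(c,s,a)
a=a if s[0]>s[1] else a+90
print(a); go(c[0]/1000,c[1]/1000,.006,a if a<100 else a-90)
E
```

```text
(530.1947021484375, -214.49203491210938) (126.7249984741211, 23.873210906982422) 70.1650619506836
70.1650619506836
shift [  2.4   2.7 142.8] turn [-0.0037  0.0022  0.0059] | tcp [ 0.5275 -0.2158  0.1489] xang 70.5 z [-0.0042 -0.0008 -1.    ] F [ 0.46 -1.69  0.42] w 0.0851 t 2.95
```

Emit:
{"method": "play_rows", "body": {"deltas": [[85,[1,1,40],[-0.004,0.002,0.006]],[85,[2.4,2.7,85],[-0.004,0.002,0.006]],[85,[2.4,2.7,120],[-0.004,0.002,0.006]],[85,[2.4,2.7,138],[-0.004,0.002,0.006]],[85,[2.4,2.7,143],[-0.004,0.002,0.006]],[85,[2.4,2.7,143],[-0.004,0.002,0.006]]], "squeeze": 60}}

```text
clock: 3.7
tcp_pos: [0.5313, -0.2142, 0.0068]
orientation: [2.569, 1.806, 0.002]
contact_force: [1.0, 0.7, 1.0]
grip_width: 0.0851
```

Emit:
{"method": "play_rows", "body": {"deltas": [[20,[0,0,0],[0,0,0]],[20,[0,0,0],[0,0,0]],[20,[0,0,0],[0,0,0]],[20,[0,0,0],[0,0,0]],[20,[0,0,0],[0,0,0]],[20,[0,0,0],[0,0,0]]], "squeeze": 60}}

```text
clock: 4.45
tcp_pos: [0.5312, -0.2142, 0.0067]
orientation: [2.569, 1.806, 0.002]
contact_force: [0.6, -0.3, 0.2]
grip_width: 0.0197
```

```bash
python3 -c "
from h import *
go(.530,-.2145,.006,70.2)"
```

```text
shift [-0.7 -1.1  0.7] turn [ 0.0017 -0.0002  0.    ] | tcp [ 0.5312 -0.2142  0.0067] xang 70.2 z [ 1.7e-03 -4.0e-04 -1.0e+00] F [ 0.56 -0.31  0.23] w 0.0197 t 4.45
```

```bash
python3 -c "
from h import *
snap('wrist','w3')"
```

```text
(no output)
```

View pics/w3.png

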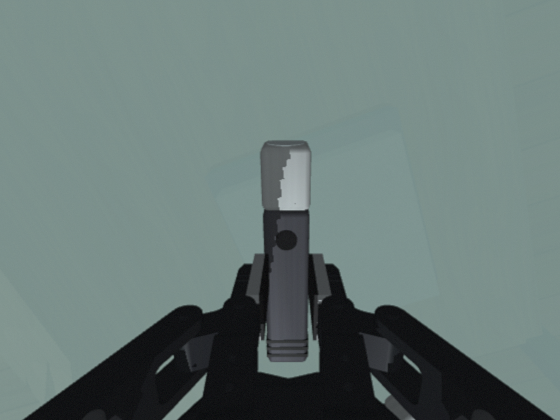

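Emit:
{"method": "play_rows", "body": {"deltas": [[5,[0,0,0],[0,0,0]],[5,[0,0,0],[0,0,0]],[5,[0,0,0],[0,0,0]]], "squeeze": 60}}

```text
clock: 4.88
tcp_pos: [0.5312, -0.2142, 0.0067]
orientation: [2.569, 1.806, 0.002]
contact_force: [-0.5, 0.4, -0.7]
grip_width: 0.0046
```

Emit:
{"method": "play_rows", "body": {"deltas": [[5,[0,0,-20],[0,0,0]],[5,[0,0,-45],[0,0,0]],[5,[0,0,-90],[0,0,0]],[5,[0,0,-100],[0,0,0]],[5,[0,0,-100],[0,0,0]]]}}

```text
clock: 5.5
tcp_pos: [0.5317, -0.2142, 0.108]
orientation: [2.568, 1.805, 0.005]
contact_force: [-0.9, -0.4, 0.2]
grip_width: 0.0047
```

```bash
python3 -c "
from h import *
o,p,d=snap('wrist','w4'); print(np.round(d[150:380:20,288],3))
go(.530,-.2145,.006,73.07)"
```

```text
[0.247 0.252 0.257 0.265 0.271 0.277 0.282 0.318 0.325 0.334 0.341 0.352]
shift [ -1.   -0.9 100.9] turn [ 0.0019 -0.0006 -0.0498] | tcp [ 0.531  -0.2138  0.1069] xang 70.22 z [ 0.002  0.    -1.   ] F [ 0.06 -0.05 -0.7 ] w 0.0049 t 5.55
```

View pics/w4.png

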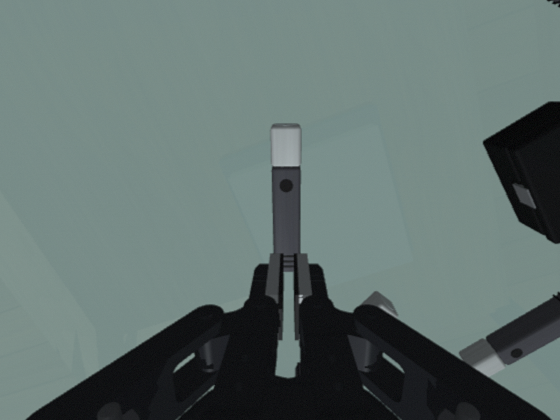

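```bash
python3 - <<'E'
from h import *
np.set_printoptions(precision=4,suppress=True)
for f in("w2","w3","w4"):
    D=np.load(f"pics/{f}.npz");p,d=D["p"],D["d"];K,W=cam("wrist",dict(orientation=D["ori"],tcp_pos=D["pos"]))
    v,u=np.mgrid[:420,:560]
    P=np.stack([(u-K[0,2])/K[0,0]*d,(v-K[1,2])/K[1,1]*d,d],-1)@W[:3,:3].T+W[:3,3]
    print(f,"glass",np.median(P[60:90,200:380,2]),"torch col",P[130:380:15,287,2],"TCP",D["pos"])
    for c in((300,262),(300,318)) if f=="w3" else ((290,275),(290,303)): print("finger",c,P[c[0],c[1]])
D=np.load("pics/w3.npz");p,d=D["p"],D["d"];K,W=cam("wrist",dict(orientation=D["ori"],tcp_pos=D["pos"]))
v,u=np.mgrid[:420,:560];P=np.stack([(u-K[0,2])/K[0,0]*d,(v-K[1,2])/K[1,1]*d,d],-1)@W[:3,:3].T+W[:3,3]
print(P[262:330:8,250:330:4,2])
E
```

```text
w2 glass -0.0014358458539303065 torch col [ 0.0229  0.023   0.0222  0.0233  0.0229  0.0213  0.0222  0.0226 -0.0011
 -0.0023 -0.002  -0.0007 -0.0012 -0.0016 -0.0015 -0.0021 -0.0006] TCP [ 0.5269 -0.2157  0.1485]
finger (290, 275) [ 0.4691 -0.3319 -0.0013]
finger (290, 303) [ 0.4994 -0.3423 -0.0009]
w3 glass -0.0014049950876437733 torch col [-0.0008  0.0202  0.0229  0.0231  0.0238  0.022   0.023   0.0235  0.0217
  0.0228  0.0237  0.0231  0.0225  0.0223  0.0233  0.023  -0.0021] TCP [ 0.5312 -0.2142  0.0067]
finger (300, 262) [ 0.5243 -0.2027  0.0637]
finger (300, 318) [ 0.5451 -0.2094  0.0647]
w4 glass -0.0014200457425736501 torch col [ 0.0239  0.022   0.0222  0.022   0.0226  0.0219  0.0223  0.0223  0.0226
  0.0231 -0.0013 -0.0012 -0.0007 -0.0009 -0.0018 -0.0017 -0.0015] TCP [ 0.5317 -0.2142  0.108 ]
finger (290, 275) [ 0.5304 -0.2016  0.1626]
finger (290, 303) [ 0.5409 -0.2049  0.1632]
[[-0.0016  0.0389  0.0389  0.0394  0.0384  0.023   0.022   0.0218  0.0227
   0.0219  0.0223  0.0228  0.023   0.0224  0.0216  0.0381  0.0381  0.0378
   0.0388 -0.001 ]
 [ 0.0393  0.0459  0.0456  0.0462  0
[... 600 characters left out ...]
063   0.0629
   0.064   0.0626]
 [ 0.0696  0.0684  0.0636  0.064   0.0492  0.0217  0.0228  0.0224  0.0228
   0.023   0.0223  0.0225  0.0231  0.0217  0.0218  0.044   0.0625  0.0633
   0.0691  0.0707]
 [ 0.0743  0.0739  0.0675  0.0633  0.1689  0.0221  0.0225  0.0227  0.0224
   0.0226  0.0215  0.0223  0.023   0.0231  0.0209  0.0448  0.064   0.0646
   0.075   0.0746]
 [ 0.0784  0.0785  0.069   0.0643  0.0522  0.0222  0.0226  0.0227  0.0219
   0.0232  0.0225  0.022   0.0228  0.0225  0.0216 -0.0012  0.0633  0.0653
   0.0785  0.0786]
 [ 0.0823  0.0829  0.0699  0.0648 -0.0012  0.0219  0.0225  0.0229  0.0229
   0.0221  0.0225  0.0227  0.0232  0.022   0.0212 -0.0025  0.0633  0.0663
   0.0833  0.0831]]
```

```bash
python3 - <<'E'
from h import *
np.set_printoptions(precision=4,suppress=True)
for f in("w2","w3","w4"):
    D=np.load(f"pics/{f}.npz");p,d=D["p"],D["d"];K,W=cam("wrist",dict(orientation=D["ori"],tcp_pos=D["pos"]))
    T=np.array(r.camera_model("wrist")["T_tool_cam"])
    v,u=np.mgrid[:420,:560]
    P=np.stack([(u-K[0,2])/K[0,0]*d,(v-K[1,2])/K[1,1]*d,d],-1)@T[:3,:3].T+T[:3,3]
    m=(d>0)&(P[...,2]<.03 if f!="w3" else P[...,2]<-.02)&(np.abs(P[...,1])<.07)&(v>200)
    q=P[m];i=np.argsort(-q[:,2])[:400:40];print(f,q[i])
E
```

```text
w2 [[-0.0036  0.0429 -0.0317]
 [ 0.001  -0.0422 -0.0337]
 [ 0.0095 -0.0421 -0.0345]
 [-0.0008 -0.0425 -0.035 ]
 [-0.0071  0.0427 -0.0356]
 [ 0.0104 -0.0434 -0.0361]
 [ 0.0107  0.047  -0.0366]
 [ 0.011  -0.0453 -0.0371]
 [-0.0106 -0.0427 -0.0376]
 [ 0.0033  0.0424 -0.0381]]
w3 [[-0.0038 -0.0099 -0.02  ]
 [-0.0098 -0.0098 -0.0227]
 [ 0.0111 -0.0113 -0.0243]
 [ 0.0112 -0.0112 -0.0253]
 [ 0.0006 -0.0099 -0.0261]
 [ 0.0072 -0.0184 -0.0269]
 [ 0.0113  0.0165 -0.0275]
 [-0.0031  0.0101 -0.0283]
 [ 0.0104 -0.011  -0.0289]
 [ 0.007  -0.0229 -0.0294]]
w4 [[ 0.0104 -0.0031 -0.0218]
 [ 0.0111 -0.0074 -0.0242]
 [ 0.0112  0.0028 -0.0254]
 [ 0.0111 -0.0049 -0.0262]
 [ 0.0073 -0.0131 -0.0271]
 [ 0.0073 -0.0106 -0.0281]
 [ 0.0114  0.0069 -0.0287]
 [ 0.0107  0.005  -0.0294]
 [ 0.0111  0.0031 -0.0301]
 [ 0.0109  0.0064 -0.0307]]
```

```bash
python3 - <<'E'
from h import *
np.set_printoptions(precision=4,suppress=True)
for f,r0,r1,rs in(("w2",125,225,116),("w4",135,235,124)):
    D=np.load(f"pics/{f}.npz");p=D["p"].astype(int);K,W=cam("wrist",dict(orientation=D["ori"],tcp_pos=D["pos"]))
    g=np.median(p[50:100,250:350].reshape(-1,3),0);m=np.abs(p-g).sum(-1)>70
    m[:,:255]=0;m[:,325:]=0
    pts=[(np.where(m[i])[0].mean(),i) for i in range(r0,r1)]
    X=ray(K,W,pts,.0235)[:,:2];vx,vy,x,y=cv2.fitLine((X*1000).astype(np.float32),cv2.DIST_L2,0,.01,.01).ravel()
    e=np.array([vx,vy])*np.sign(vy)
    c0=m[100:,285:290].argmax(0).mean()+100
    E=ray(K,W,[(287.,c0)],.0235)[0,:2]
    c=np.array([x,y])/1000; end=c+e*((E-c)@e)
    print(f,"ang",np.degrees(np.arctan2(e[1],e[0])),"lens end",end,"centre",end-e*.065)
ctr=end-e*.065
go(ctr[0],ctr[1],-.015,np.degrees(np.arctan2(e[1],e[0])))
E
```

```text
w2 ang 70.84884 lens end [ 0.5509 -0.1547] centre [ 0.5296 -0.2161]
w4 ang 70.916595 lens end [ 0.5512 -0.1538] centre [ 0.5299 -0.2152]
shift [ -1.7  -0.7 121.9] turn [ 0.0019 -0.0007 -0.0122] | tcp [ 0.531  -0.2138  0.1069] xang 70.22 z [ 0.002  0.    -1.   ] F [ 0.06 -0.05 -0.7 ] w 0.0049 t 5.55
```

Emit:
{"method": "play_rows", "body": {"deltas": [[60,[0,0,0],[0,0,0]],[60,[-1.7,-0.7,0],[0.002,0,-0.012]],[60,[-1.7,-0.7,20],[0.002,0,-0.012]],[60,[-1.7,-0.7,60],[0.002,0,-0.012]],[60,[-1.7,-0.7,95],[0.002,0,-0.012]],[60,[-1.7,-0.7,112],[0.002,0,-0.012]],[60,[-1.7,-0.7,120],[0.002,0,-0.012]],[60,[-1.7,-0.7,121],[0.002,0,-0.012]]], "squeeze": 40}}

```text
clock: 6.55
tcp_pos: [0.5301, -0.2155, -0.0141]
orientation: [-2.559, -1.822, -0.001]
contact_force: [-0.3, -0.8, 0.3]
grip_width: 0.0599
```

Emit:
{"method": "play_rows", "body": {"deltas": [[40,[0,0,0],[0,0,0]],[30,[0,0,0],[0,0,0]],[26,[0,0,0],[0,0,0]],[15,[0,0,0],[0,0,0]],[15,[0,0,0],[0,0,0]],[15,[0,0,0],[0,0,0]]], "squeeze": 40}}

```text
clock: 7.3
tcp_pos: [0.5306, -0.2156, -0.0135]
orientation: [2.559, 1.822, 0.002]
contact_force: [-0.3, 0.9, 6.3]
grip_width: 0.0226
```

Emit:
{"method": "play_rows", "body": {"deltas": [[10,[0,0,0],[0,0,0]],[10,[0,0,-10],[0,0,0]],[10,[0,0,-30],[0,0,0]],[10,[0,0,-60],[0,0,0]],[10,[0,0,-60],[0,0,0]]], "squeeze": 60}}

```text
clock: 7.92
tcp_pos: [0.5324, -0.2165, 0.0495]
orientation: [2.556, 1.819, 0.007]
contact_force: [-0.7, -0.3, -1.6]
grip_width: 0.0225
```

```bash
python3 -c "
from h import *
np.set_printoptions(precision=4,suppress=True)
o,p,d=snap('wrist','w5')
K,W=cam('wrist',o);v,u=np.mgrid[:420,:560]
P=np.stack([(u-K[0,2])/K[0,0]*d,(v-K[1,2])/K[1,1]*d,d],-1)@W[:3,:3].T+W[:3,3]
print(P[120:400:10,287])
go(.530,-.2145,.006,73.07)"
```

```text
[[ 0.5543 -0.1519 -0.0026]
 [ 0.5523 -0.1578 -0.0007]
 [ 0.5502 -0.1638 -0.0006]
 [ 0.5524 -0.1565  0.0838]
 [ 0.5513 -0.1598  0.0868]
 [ 0.5499 -0.1639  0.0853]
 [ 0.5484 -0.168   0.0847]
 [ 0.5471 -0.1719  0.0854]
 [ 0.5458 -0.1757  0.0865]
 [ 0.5442 -0.1801  0.0859]
 [ 0.5425 -0.185   0.0841]
 [ 0.5412 -0.1888  0.0856]
 [ 0.5395 -0.1937  0.0847]
 [ 0.5382 -0.1974  0.0867]
 [ 0.5363 -0.2029  0.0851]
 [ 0.5346 -0.2079  0.0848]
 [ 0.533  -0.2123  0.0857]
 [ 0.5312 -0.2177  0.0852]
 [ 0.5292 -0.2233  0.0845]
 [ 0.5274 -0.2284  0.0849]
 [ 0.5255 -0.234   0.0846]
 [ 0.5235 -0.2398  0.0845]
 [ 0.5219 -0.2444  0.0858]
 [ 0.5197 -0.2507  0.0853]
 [ 0.5177 -0.2563  0.0857]
 [ 0.5154 -0.263   0.0851]
 [ 0.5349 -0.2064  0.1449]
 [ 0.5353 -0.2051  0.1492]]
shift [ 0.7 -2.  42.1] turn [ 0.0039 -0.0013 -0.0379] | tcp [ 0.5315 -0.2158  0.0481] xang 70.9 z [ 0.0041 -0.     -1.    ] F [ 0.75 -0.31 -1.26] w 0.0224 t 7.975
```

View pics/w5.png

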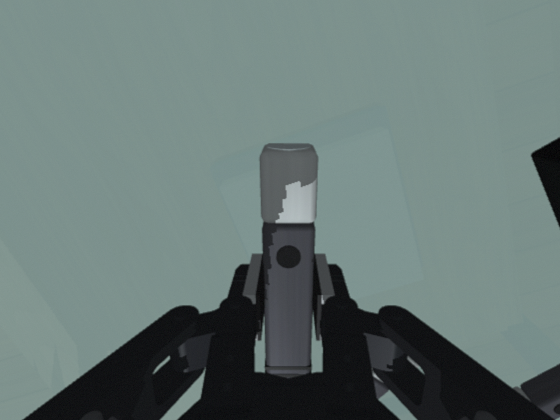

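```bash
python3 -c "
from h import *
go(.5433,-.0363,.030,73.07)"
```

```text
shift [173.5 -47.7  18.2] turn [ 0.0039 -0.0013 -0.0379] | tcp [ 0.5315 -0.2158  0.0481] xang 70.9 z [ 0.0041 -0.     -1.    ] F [ 0.75 -0.31 -1.26] w 0.0224 t 7.975
```

Emit:
{"method": "play_rows", "body": {"deltas": [[10,[20,-6,0],[0.001,0,-0.01]],[10,[50,-14,3],[0.002,0,-0.02]],[10,[85,-24,8],[0.003,0,-0.03]],[10,[120,-34,13],[0.004,-0.001,-0.038]],[10,[150,-42,17],[0.004,-0.001,-0.038]],[10,[166,-46,18],[0.004,-0.001,-0.038]],[10,[173.5,-47.7,18],[0.004,-0.001,-0.038]],[10,[173.5,-47.7,18],[0.004,-0.001,-0.038]]]}}

```text
clock: 8.98
tcp_pos: [0.5434, -0.0369, 0.0302]
orientation: [2.524, 1.87, -0.0]
contact_force: [-0.5, -0.2, -1.6]
grip_width: 0.0221
```

```bash
python3 -c "
from h import *
o,p,d=snap('wrist','w6')
go(.5433,-.0363,.030,73.07)"
```

```text
shift [ 1.1 -0.3  0.3] turn [ 0.0004  0.0003 -0.0011] | tcp [ 0.5433 -0.0375  0.0303] xang 73.01 z [ 3.e-04 -4.e-04 -1.e+00] F [ 0.81 -0.67 -2.57] w 0.0227 t 9.025
```

View pics/w6.png

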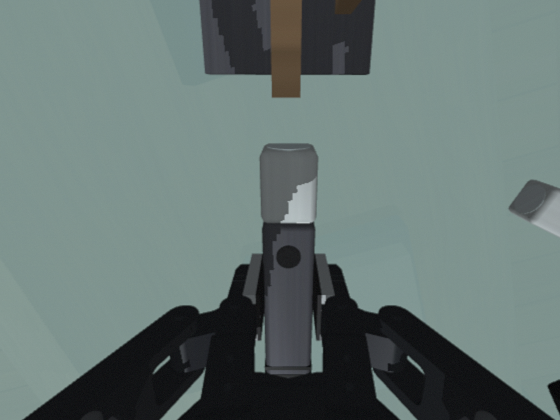

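```bash
cat > mon.py <<'E'
from h import *
import sys
np.set_printoptions(precision=2,suppress=True)
C=np.array([.6001,.1503]);a=np.radians(73.07);e=np.array([np.cos(a),np.sin(a)]);n=np.array([-e[1],e[0]])
N=int(sys.argv[1]) if len(sys.argv)>1 else 1
F=[];X=[]
for i in range(N):
    o=r.get_obs();p,d=r.grab_frame("wrist");F.append(o["contact_force"]);X.append(o["tcp_pos"])
    g=p.astype(int)
K,W=cam("wrist",o)
br=(g[...,0]-g[...,2]>25)
rows=[np.where(br[:200,c])[0].max() for c in range(279,294) if br[:200,c].any()]
cols=np.where(br[30:60].sum(0)>25)[0];cols=cols[(cols>255)&(cols<320)]
row=np.median(rows)+.5
q=(ray(K,W,[(286,row)],.100)[0,:2]-C)*1000
dk=g.sum(-1)<260
s=[]
for c in(225,335,345):
    gr=np.abs(np.diff(cv2.GaussianBlur(p,(1,5),0)[:150,c].astype(int).sum(-1)));i=np.where(gr>25)[0]
    s.append(round(float((ray(K,W,[(c,i.max()+.5)],.010)[0,:2]-C)@e*1000),1) if len(i) else None)
t=(np.mean(X,0)[:2]-C)*1000
print("row",row,"coaster lx %.1f ly %.1f protr %.1f"%(q@e,(ray(K,W,[(cols.mean(),row)],.1)[0,:2]-C)@n*1000 if len(cols) else 0,-55-q@e),"sill",s,"| tcp lx %.2f ly %.2f z %.1f"%(t@e,t@n,np.mean(X,0)[2]*1000),"lens end %.1f"%(t@e+65),"F along %.2f (std %.2f)"%(np.mean(F,0)[:2]@e,np.std(np.array(F)[:,:2]@e)),"Fz %.1f"%np.mean(F,0)[2],"t %.2f"%r.get_obs()["clock"])
T=C+e*0
A=R.from_rotvec(o["orientation"]).as_matrix()
w=C+e*(t@e/1000)
print("lateral fix: tool shift",A.T@np.r_[w-np.mean(X,0)[:2],.030-np.mean(X,0)[2]]*1000,"xang %.2f"%np.degrees(np.arctan2(A[1,0],A[0,0])))
E
python3 mon.py 4
```

```text
row 93.5 coaster lx -111.5 ly 0.6 protr 56.5 sill [-102.2, -102.3, -102.3] | tcp lx -196.35 ly -0.35 z 30.3 lens end -131.4 F along -0.20 (std 0.45) Fz -1.8 t 9.22
lateral fix: tool shift [-0.   -0.35  0.34] xang 72.97
```

Emit:
{"method": "play_rows", "body": {"deltas": [[10,[5,-0.3,0],[0,0,0]],[10,[10,-0.3,0],[0,0,0]],[10,[14,-0.3,0],[0,0,0]],[10,[16,-0.3,0],[0,0,0]],[10,[18,-0.3,0],[0,0,0]],[10,[20,-0.3,0],[0,0,0]],[10,[22,-0.3,0],[0,0,0]],[10,[24,-0.3,0],[0,0,0]]]}}

```text
clock: 10.22
tcp_pos: [0.55, -0.0144, 0.0303]
orientation: [2.526, 1.868, 0.0]
contact_force: [0.7, 0.1, -0.9]
grip_width: 0.0226
```

```bash
python3 mon.py 4
```

```text
row 167.5 coaster lx -107.9 ly 0.5 protr 52.9 sill [-101.0, -101.7, -101.7] | tcp lx -171.92 ly -0.02 z 30.3 lens end -106.9 F along -0.10 (std 0.25) Fz -1.5 t 10.43
lateral fix: tool shift [-0.   -0.02  0.31] xang 72.99
```

Emit:
{"method": "play_rows", "body": {"deltas": [[10,[2,0,0],[0,0,0]],[10,[4,0,0],[0,0,0]],[10,[6,0,0],[0,0,0]],[10,[8,0,0],[0,0,0]],[10,[10,0,0],[0,0,0]]]}}

```text
clock: 11.05
tcp_pos: [0.553, -0.0046, 0.0303]
orientation: [2.525, 1.868, 0.0]
contact_force: [0.3, 0.3, -1.0]
grip_width: 0.0229
```

```bash
python3 mon.py 3
```

```text
row 168.5 coaster lx -97.9 ly 0.5 protr 42.9 sill [-101.2, -101.8, -101.8] | tcp lx -161.75 ly -0.03 z 30.3 lens end -96.7 F along 0.04 (std 0.52) Fz -1.1 t 11.20
lateral fix: tool shift [-0.   -0.03  0.29] xang 73.01
```

Emit:
{"method": "play_rows", "body": {"deltas": [[10,[1,0,0],[0,0,0]],[10,[2,0,0],[0,0,0]],[10,[3,0,0],[0,0,0]],[10,[4,0,0],[0,0,0]],[10,[5,0,0],[0,0,0]]]}}

```text
clock: 11.82
tcp_pos: [0.5544, 0.0003, 0.0303]
orientation: [2.525, 1.869, 0.0]
contact_force: [0.3, -0.3, -2.3]
grip_width: 0.0225
```

Emit:
{"method": "play_rows", "body": {"deltas": [[10,[1,0,0],[0,0,0]],[10,[2,0,0],[0,0,0]]]}}

```text
clock: 12.08
tcp_pos: [0.5551, 0.0023, 0.0303]
orientation: [2.525, 1.869, 0.0]
contact_force: [-0.3, -1.2, -1.5]
grip_width: 0.0225
```

```bash
python3 mon.py 2
```

```text
row 168.5 coaster lx -90.7 ly 0.2 protr 35.7 sill [-99.7, -99.7, -99.8] | tcp lx -154.64 ly -0.03 z 30.3 lens end -89.6 F along -0.61 (std 0.63) Fz -1.7 t 12.18
lateral fix: tool shift [-0.   -0.03  0.28] xang 73.02
```

Emit:
{"method": "play_rows", "body": {"deltas": [[10,[0.5,0,0],[0,0,0]]]}}

```text
clock: 12.3
tcp_pos: [0.5552, 0.0028, 0.0303]
orientation: [2.525, 1.869, 0.0]
contact_force: [0.6, 0.2, -1.9]
grip_width: 0.0227
```

Emit:
{"method": "play_rows", "body": {"deltas": [[10,[0.5,0,0],[0,0,0]]]}}

```text
clock: 12.42
tcp_pos: [0.5553, 0.0033, 0.0303]
orientation: [2.525, 1.869, 0.0]
contact_force: [0.7, -1.3, -2.4]
grip_width: 0.0227
```

Emit:
{"method": "play_rows", "body": {"deltas": [[10,[0.5,0,0],[0,0,0]]]}}

```text
clock: 12.55
tcp_pos: [0.5555, 0.0038, 0.0303]
orientation: [2.525, 1.869, 0.0]
contact_force: [-0.3, -0.7, -1.4]
grip_width: 0.0225
```

Emit:
{"method": "play_rows", "body": {"deltas": [[10,[0.5,0,0],[0,0,0]]]}}

```text
clock: 12.68
tcp_pos: [0.5557, 0.0043, 0.0303]
orientation: [2.525, 1.869, 0.0]
contact_force: [-0.5, 0.4, -1.8]
grip_width: 0.0221
```

Emit:
{"method": "play_rows", "body": {"deltas": [[10,[0.5,0,0],[0,0,0]]]}}

```text
clock: 12.8
tcp_pos: [0.5558, 0.0047, 0.0303]
orientation: [2.525, 1.869, 0.0]
contact_force: [-0.5, -0.5, -1.1]
grip_width: 0.0225
```

Emit:
{"method": "play_rows", "body": {"deltas": [[10,[0.5,0,0],[0,0,0]]]}}

```text
clock: 12.92
tcp_pos: [0.556, 0.0053, 0.0303]
orientation: [2.525, 1.869, 0.0]
contact_force: [-0.1, 0.1, -0.9]
grip_width: 0.0224
```

Emit:
{"method": "play_rows", "body": {"deltas": [[10,[0.5,0,0],[0,0,0]]]}}

```text
clock: 13.05
tcp_pos: [0.5561, 0.0058, 0.0303]
orientation: [2.525, 1.869, 0.0]
contact_force: [0.3, -0.1, -1.8]
grip_width: 0.023
```

Emit:
{"method": "play_rows", "body": {"deltas": [[10,[0.5,0,0],[0,0,0]]]}}

```text
clock: 13.18
tcp_pos: [0.5563, 0.0063, 0.0303]
orientation: [2.525, 1.869, 0.0]
contact_force: [0.5, 0.0, -0.8]
grip_width: 0.0225
```

Emit:
{"method": "play_rows", "body": {"deltas": [[10,[0.5,0,0],[0,0,0]]]}}

```text
clock: 13.3
tcp_pos: [0.5565, 0.0068, 0.0303]
orientation: [2.525, 1.869, 0.0]
contact_force: [0.4, 0.3, -2.3]
grip_width: 0.0227
```

Emit:
{"method": "play_rows", "body": {"deltas": [[10,[0.5,0,0],[0,0,0]]]}}

```text
clock: 13.42
tcp_pos: [0.5566, 0.0073, 0.0303]
orientation: [2.525, 1.869, 0.0]
contact_force: [-0.5, 0.2, -1.6]
grip_width: 0.0226
```

Emit:
{"method": "play_rows", "body": {"deltas": [[10,[0.5,0,0],[0,0,0]]]}}

```text
clock: 13.55
tcp_pos: [0.5567, 0.0078, 0.0303]
orientation: [2.525, 1.869, 0.0]
contact_force: [-0.3, -0.6, -2.4]
grip_width: 0.0223
```

Emit:
{"method": "play_rows", "body": {"deltas": [[10,[0.5,0,0],[0,0,0]]]}}

```text
clock: 13.68
tcp_pos: [0.5569, 0.0084, 0.0303]
orientation: [2.525, 1.869, 0.0]
contact_force: [0.1, -0.0, -1.8]
grip_width: 0.0225
```

Emit:
{"method": "play_rows", "body": {"deltas": [[10,[0.5,0,0],[0,0,0]]]}}

```text
clock: 13.8
tcp_pos: [0.5571, 0.0089, 0.0303]
orientation: [2.525, 1.869, 0.0]
contact_force: [-0.1, -0.5, -1.4]
grip_width: 0.0227
```

Emit:
{"method": "play_rows", "body": {"deltas": [[10,[0.5,0,0],[0,0,0]]]}}

```text
clock: 13.92
tcp_pos: [0.5572, 0.0094, 0.0303]
orientation: [2.525, 1.869, 0.0]
contact_force: [0.6, 0.3, -1.6]
grip_width: 0.0228
```

Emit:
{"method": "play_rows", "body": {"deltas": [[10,[0.5,0,0],[0,0,0]]]}}

```text
clock: 14.05
tcp_pos: [0.5574, 0.0099, 0.0303]
orientation: [2.525, 1.869, 0.0]
contact_force: [-0.6, 0.8, -1.2]
grip_width: 0.0219
```

Emit:
{"method": "play_rows", "body": {"deltas": [[10,[0.5,0,0],[0,0,0]]]}}

```text
clock: 14.18
tcp_pos: [0.5575, 0.0104, 0.0303]
orientation: [2.525, 1.869, 0.0]
contact_force: [0.8, -0.1, -1.6]
grip_width: 0.0223
```

```bash
python3 mon.py 2
```

```text
row 168.5 coaster lx -82.3 ly 0.2 protr 27.3 sill [None, -55.5, None] | tcp lx -146.18 ly -0.02 z 30.3 lens end -81.2 F along 0.09 (std 0.05) Fz -1.5 t 14.28
lateral fix: tool shift [-0.   -0.02  0.29] xang 73.01
```

Emit:
{"method": "play_rows", "body": {"deltas": [[10,[0.5,0,0],[0,0,0]]]}}

```text
clock: 14.4
tcp_pos: [0.5577, 0.0109, 0.0303]
orientation: [2.525, 1.869, 0.0]
contact_force: [-1.0, 0.3, -1.1]
grip_width: 0.0228
```

Emit:
{"method": "play_rows", "body": {"deltas": [[10,[0.5,0,0],[0,0,0]]]}}

```text
clock: 14.52
tcp_pos: [0.5579, 0.0114, 0.0303]
orientation: [2.525, 1.869, 0.0]
contact_force: [-0.1, -0.6, -1.5]
grip_width: 0.0226
```

Emit:
{"method": "play_rows", "body": {"deltas": [[10,[0.5,0,0],[0,0,0]]]}}

```text
clock: 14.65
tcp_pos: [0.558, 0.0119, 0.0303]
orientation: [2.525, 1.869, 0.0]
contact_force: [0.3, 0.1, -1.8]
grip_width: 0.0229
```

Emit:
{"method": "play_rows", "body": {"deltas": [[10,[0.5,0,0],[0,0,0]]]}}

```text
clock: 14.78
tcp_pos: [0.5582, 0.0124, 0.0303]
orientation: [2.525, 1.869, 0.0]
contact_force: [-0.4, -0.1, -1.4]
grip_width: 0.0228
```

Emit:
{"method": "play_rows", "body": {"deltas": [[10,[0.5,0,0],[0,0,0]]]}}

```text
clock: 14.9
tcp_pos: [0.5583, 0.0129, 0.0303]
orientation: [2.525, 1.869, 0.0]
contact_force: [0.4, -0.6, -1.9]
grip_width: 0.0224
```

Emit:
{"method": "play_rows", "body": {"deltas": [[10,[0.5,0,0],[0,0,0]]]}}

```text
clock: 15.02
tcp_pos: [0.5585, 0.0135, 0.0303]
orientation: [2.525, 1.869, 0.0]
contact_force: [-0.7, 0.0, -1.3]
grip_width: 0.0225
```

Emit:
{"method": "play_rows", "body": {"deltas": [[10,[0.5,0,0],[0,0,0]]]}}

```text
clock: 15.15
tcp_pos: [0.5586, 0.014, 0.0303]
orientation: [2.525, 1.869, 0.0]
contact_force: [-0.0, -0.5, -1.5]
grip_width: 0.0225
```

Emit:
{"method": "play_rows", "body": {"deltas": [[10,[0.5,0,0],[0,0,0]]]}}

```text
clock: 15.28
tcp_pos: [0.5588, 0.0145, 0.0303]
orientation: [2.525, 1.869, 0.0]
contact_force: [-0.4, -0.2, -2.2]
grip_width: 0.0228
```

Emit:
{"method": "play_rows", "body": {"deltas": [[10,[0.5,0,0],[0,0,0]]]}}

```text
clock: 15.4
tcp_pos: [0.5589, 0.015, 0.0303]
orientation: [2.525, 1.869, 0.0]
contact_force: [-0.4, -1.1, -1.7]
grip_width: 0.0228
```

Emit:
{"method": "play_rows", "body": {"deltas": [[10,[0.5,0,0],[0,0,0]]]}}

```text
clock: 15.52
tcp_pos: [0.5591, 0.0155, 0.0303]
orientation: [2.525, 1.869, 0.0]
contact_force: [0.6, -0.3, -1.8]
grip_width: 0.0228
```

Emit:
{"method": "play_rows", "body": {"deltas": [[10,[0.5,0,0],[0,0,0]]]}}

```text
clock: 15.65
tcp_pos: [0.5593, 0.016, 0.0303]
orientation: [2.525, 1.869, 0.0]
contact_force: [0.1, -1.0, -0.9]
grip_width: 0.0222
```

Emit:
{"method": "play_rows", "body": {"deltas": [[10,[0.5,0,0],[0,0,0]]]}}

```text
clock: 15.78
tcp_pos: [0.5594, 0.0166, 0.0303]
orientation: [2.525, 1.869, 0.0]
contact_force: [0.1, -0.9, -2.1]
grip_width: 0.0224
```

```bash
python3 mon.py 2; python3 -c "
from h import *
snap('wrist','w7')"
```

```text
row 168.5 coaster lx -75.9 ly 0.2 protr 20.9 sill [None, None, None] | tcp lx -139.74 ly -0.02 z 30.3 lens end -74.7 F along -0.92 (std 0.13) Fz -1.7 t 15.88
lateral fix: tool shift [-0.   -0.02  0.28] xang 73.01
```

View pics/w7.png

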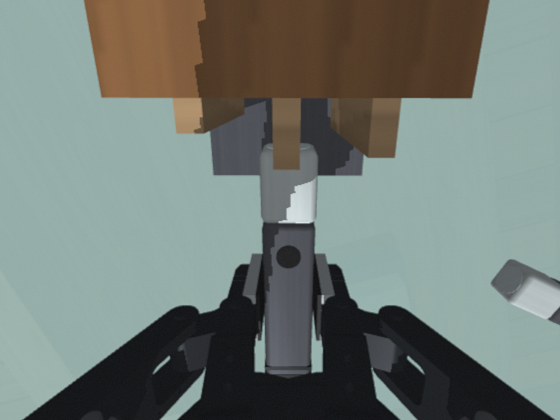

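Emit:
{"method": "play_rows", "body": {"deltas": [[10,[0.5,0,0],[0,0,0]]]}}

```text
clock: 16.05
tcp_pos: [0.5596, 0.017, 0.0303]
orientation: [2.525, 1.869, 0.0]
contact_force: [-0.4, -0.3, -1.2]
grip_width: 0.0225
```

Emit:
{"method": "play_rows", "body": {"deltas": [[10,[0.5,0,0],[0,0,0]]]}}

```text
clock: 16.18
tcp_pos: [0.5597, 0.0175, 0.0303]
orientation: [2.525, 1.869, 0.0]
contact_force: [-0.5, -0.0, -1.4]
grip_width: 0.0226
```

Emit:
{"method": "play_rows", "body": {"deltas": [[10,[0.5,0,0],[0,0,0]]]}}

```text
clock: 16.3
tcp_pos: [0.5598, 0.018, 0.0303]
orientation: [2.525, 1.869, 0.0]
contact_force: [-0.6, -0.0, -0.5]
grip_width: 0.0225
```

Emit:
{"method": "play_rows", "body": {"deltas": [[10,[0.5,0,0],[0,0,0]]]}}

```text
clock: 16.42
tcp_pos: [0.56, 0.0185, 0.0303]
orientation: [2.525, 1.869, 0.0]
contact_force: [-0.1, 0.2, -2.0]
grip_width: 0.0225
```

Emit:
{"method": "play_rows", "body": {"deltas": [[10,[0.5,0,0],[0,0,0]]]}}

```text
clock: 16.55
tcp_pos: [0.5602, 0.019, 0.0303]
orientation: [2.525, 1.869, 0.0]
contact_force: [-0.3, -0.1, -0.8]
grip_width: 0.0226
```

Emit:
{"method": "play_rows", "body": {"deltas": [[10,[0.5,0,0],[0,0,0]]]}}

```text
clock: 16.68
tcp_pos: [0.5602, 0.0191, 0.0303]
orientation: [2.525, 1.868, -0.0]
contact_force: [-0.8, -2.1, -1.3]
grip_width: 0.0228
```

Emit:
{"method": "play_rows", "body": {"deltas": [[10,[0.4,0,0],[0,0,0]]]}}

```text
clock: 16.8
tcp_pos: [0.5602, 0.0191, 0.0303]
orientation: [2.525, 1.868, -0.001]
contact_force: [-1.7, -2.3, -1.0]
grip_width: 0.0223
```

```bash
python3 mon.py 3
```

```text
row 169.5 coaster lx -73.5 ly 0.2 protr 18.5 sill [None, None, None] | tcp lx -137.15 ly -0.00 z 30.3 lens end -72.1 F along -2.83 (std 0.12) Fz -0.9 t 16.95
lateral fix: tool shift [ 0.   -0.    0.27] xang 72.97
```

Emit:
{"method": "play_rows", "body": {"deltas": [[10,[-2,0,0],[0,0,0]],[10,[-10,0,0],[0,0,0]],[10,[-30,0,0],[0,0,0]],[10,[-60,0,0],[0,0,0]],[10,[-95,0,0],[0,0,0]],[10,[-120,0,0],[0,0,0]],[10,[-130,0,0],[0,0,0]],[10,[-130,0,0],[0,0,0]]]}}

```text
clock: 17.95
tcp_pos: [0.5218, -0.106, 0.0305]
orientation: [2.527, 1.865, -0.001]
contact_force: [0.3, 0.7, -1.1]
grip_width: 0.0225
```

```bash
python3 -c "
from h import *
go(.5122,-.138,-.010,73.07)
o,p,d=snap('wrist','w8')"; python3 rk.py w8
```

```text
shift [-33.4   0.2  40.5] turn [ 0.0002  0.0008 -0.0035] | tcp [ 0.5218 -0.106   0.0305] xang 72.87 z [-1.e-04 -8.e-04 -1.e+00] F [ 0.33  0.7  -1.14] w 0.0225 t 17.95
rect (0.0, 0.0) (0.0, 0.0) 0.0Traceback (most recent call last):
  File "rk.py", line 21, in <module>
    rack(sys.argv[1])
    ~~~~^^^^^^^^^^^^^
  File "rk.py", line 14, in rack
    print("axis deg",np.degrees(np.arctan2(e[1],e[0])),"extent",((X-c)@e).min(),((X-c)@e).max(),"yext",((X-c)@n).min(),((X-c)@n).max())
                                                                ~~~~~~~~~~~~~^^
    return umr_minimum(a, axis, None, out, keepdims, initial, where)
ValueError: zero-size array to reduction operation minimum which has no identity
```

Emit:
{"method": "play_rows", "body": {"deltas": [[10,[-10,0,5],[0,0,0]],[10,[-20,0,15],[0,0,0]],[10,[-25,0,28],[0,0,0]],[10,[-25,0,36],[0,0,0]],[10,[-25,0,40],[0,0,0]],[10,[-25,0,42],[0,0,0]],[10,[-25,0,42],[0,0,0]]]}}

```text
clock: 18.88
tcp_pos: [0.5151, -0.1286, -0.0116]
orientation: [2.525, 1.868, -0.0]
contact_force: [0.3, 0.1, -1.8]
grip_width: 0.0226
```

Emit:
{"method": "play_rows", "body": {"deltas": [[10,[0,0,0.6],[0,0,0]],[10,[0,0,1.2],[0,0,0]]]}}

```text
clock: 19.12
tcp_pos: [0.5153, -0.1285, -0.0126]
orientation: [2.525, 1.868, 0.0]
contact_force: [0.1, -0.5, -1.4]
grip_width: 0.0223
```

Emit:
{"method": "play_rows", "body": {"deltas": [[10,[0,0,0.5],[0,0,0]],[10,[0,0,0.5],[0,0,0]]]}}

```text
clock: 19.38
tcp_pos: [0.5153, -0.1285, -0.0131]
orientation: [2.525, 1.868, 0.001]
contact_force: [-0.1, 0.6, -2.1]
grip_width: 0.0226
```

Emit:
{"method": "play_rows", "body": {"deltas": [[10,[0,0,0.4],[0,0,0]],[10,[0,0,0.4],[0,0,0]]]}}

```text
clock: 19.62
tcp_pos: [0.5154, -0.1285, -0.0134]
orientation: [2.525, 1.868, 0.001]
contact_force: [-0.4, 0.8, -0.7]
grip_width: 0.0224
```

Emit:
{"method": "play_rows", "body": {"deltas": [[10,[0,0,0.4],[0,0,0]],[10,[0,0,0.4],[0,0,0]]]}}

```text
clock: 19.88
tcp_pos: [0.5154, -0.1285, -0.0134]
orientation: [2.525, 1.868, 0.001]
contact_force: [-2.0, 0.9, 5.7]
grip_width: 0.0225
```

```bash
python3 -c "
from h import *
for i in range(3): r.grab_frame('wrist'); print(r.get_obs()['contact_force'],r.get_obs()['tcp_pos'])"
```

```text
[-0.87421318  0.18478242  5.37399695] [ 0.51539683 -0.1284985  -0.01339752]
[-1.27018007 -0.08873681  5.57529519] [ 0.51537684 -0.12850224 -0.01341398]
[-1.17433099 -0.11857619  4.54768365] [ 0.51538395 -0.1284983  -0.01340183]
```

Emit:
{"method": "play_rows", "body": {"deltas": [[26,[0,0,0],[0,0,0]],[40,[0,0,0],[0,0,0]],[60,[0,0,0],[0,0,0]],[60,[0,0,0],[0,0,0]],[60,[0,0,0],[0,0,0]]]}}

```text
clock: 20.65
tcp_pos: [0.5154, -0.1285, -0.0134]
orientation: [2.525, 1.868, 0.001]
contact_force: [-0.2, 0.2, 0.5]
grip_width: 0.06
```

Emit:
{"method": "play_rows", "body": {"deltas": [[60,[0,0,-15],[0,0,0]],[60,[0,0,-50],[0,0,0]],[60,[0,0,-110],[0,0,0]],[60,[0,0,-165],[0,0,0]],[60,[30,0,-220],[0,0,0]],[60,[80,0,-270],[0,0,0]],[60,[135,0,-310],[0,0,0]],[60,[190,0,-313],[0,0,0]]]}}

```text
clock: 21.65
tcp_pos: [0.5707, 0.0489, 0.3032]
orientation: [2.526, 1.863, 0.01]
contact_force: [0.7, -0.4, -0.0]
grip_width: 0.0597
```

Emit:
{"method": "play_rows", "body": {"deltas": [[60,[40,0,0],[0,0,0]],[60,[80,0,0],[0,0,0]],[60,[90,0,0],[0,0,0]],[60,[90,0,0],[0,0,0]]]}}

```text
clock: 22.15
tcp_pos: [0.597, 0.1345, 0.3038]
orientation: [2.526, 1.863, 0.009]
contact_force: [-0.5, -0.1, -0.6]
grip_width: 0.06
```

```bash
python3 -c "
from h import *
o,p,d=snap('wrist','w9'); go(.6,.15,.3,73)"; sed -i 's/lx<-.052/lx<-.052/' rk.py; python3 rk.py w9
```

```text
shift [16.9 -2.1  3.9] turn [ 0.0059 -0.003  -0.0048] | tcp [0.597  0.1332 0.3038] xang 72.73 z [ 0.0065  0.0011 -1.    ] F [-0.91 -1.14 -0.45] w 0.0598 t 22.2
rect (599.92529296875, 150.0985565185547) (108.89716339111328, 86.99932861328125) 72.81786346435547
axis deg 72.81786346435547 extent -0.05444859783158577 0.054448573645946026 yext -0.04349969701938738 0.0434996835552093
coaster near [-0.0723 -0.0723 -0.0723 -0.0723 -0.0723 -0.0723] y near end None y mean -0.00018616154329133562 -0.004141210825976607 0.0032332076241136224 65
near edge world [0.5787 0.081 ]
```

View pics/w9.png

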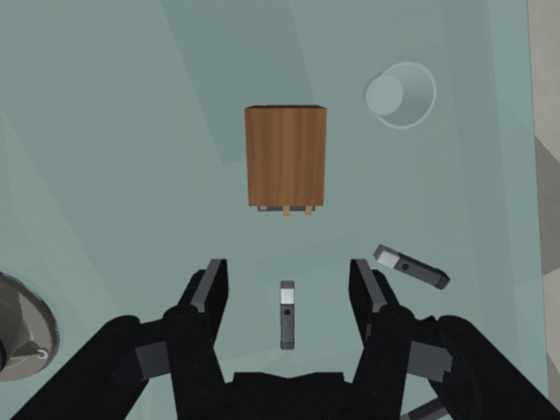

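```bash
python3 -c "
from bench import r
print(r.hand_in())"
```

```text
the job is handed in; nothing more can be done
None
```

I pushed the coaster in with the torch's lens end until it met the stop, laid the torch flat on the glass, let go, and handed in at about 22 s.

- **Push:** I moved the torch in steps of 0.5 mm near the stop. Forward motion then stopped, and the push force rose from about 0 to a steady 2.8 N. That is above the coaster's drag and well below the 9 N that shifts the rack.
- **Coaster and rack:** In the final wrist picture the coaster sticks out about 17 mm. The rack measured within 0.3 mm and 0.3° of where it started, which is within measuring noise.
- **Torch:** It touched the glass with about 5 N before I opened the gripper, and the final picture shows it lying where I left it. It is about 90 mm from its original spot.
- **Other things:** The tumbler and the one neighbouring torch in that view look undisturbed. I did not take a last picture of the bell and dice box; the arm stayed well clear of both.

**What went wrong or disagreed:**
- **First grasp:** It closed just above the torch, because the fingertips sit about 20 mm behind the reported TCP. The torch did not move, and I regrasped it lower.
- **Sill and coaster edge:** Close-up readings were about 2 mm off, in line with the calibration error.
- **Rack check after backing off:** It failed because the rack was out of view, so I repeated it from above.

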